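# Photograph the delivery's temperature-logger cards

## Task

Make the receiving photograph of this delivery: take every temperature-logger card out of the lanes of the card tray on top of the cartons (they lie too flat and close to be picked up until drawn part of the way over its open front edge) and lay each, face up, on a raised rest of its own on the copy stand. With all of them in place press the camera release to its half-way stop, keep it there for about a second while the camera focuses, then press it fully down; do not fire it fully while any card is not lying on its rest. Afterwards put all the cards flat in the white document tray, face up, and leave the other things on the bench as they are.

Things in the scene. Friction and masses are not known exactly. Their poses are not given: they have to be found in the camera images.
- cartons: Two stacked flat white vial cartons, 250 (x) x 270 (y) x 80 mm high, heavy and fixed, with a dark three-lane card tray fixed on top (floor 4 mm thick). Origin: centre of the underside; x points away from the robot. Lanes run along x, centred at y = -68, 0, +68 mm, 62 mm wide between dividers 10 mm high, open at the front. Marker pen and tape roll lie on the carton behind the tray.
- tray_edge (a point): Middle of the open front edge of the card tray's floor (towards the robot, running along y of the cartons, flush with the cartons' front face, x = -125 mm), on the floor's upper face, 84 mm above the bench; axes as the cartons'. Cards can be drawn past it; below it the front is a plain wall down to the bench.
- card_1: Temperature-logger card, stiff pale grey plastic, 110 (x) x 54 (y) x 2.4 mm, 24 to 42 g, dark display on its face. Origin: centre of its underside, z out of the face; starts face up, lengthwise in a lane, no room for fingers beside it. A fingertip pressing 5 to 20 N drags it along; with 40 mm past the tray's edge it can be gripped across its width. May be absent (None): 2 or 3 present.
- card_2: Temperature-logger card, stiff pale grey plastic, 110 (x) x 54 (y) x 2.4 mm, 24 to 42 g, dark display on its face. Origin: centre of its underside, z out of the face; starts face up, lengthwise in a lane, no room for fingers beside it. A fingertip pressing 5 to 20 N drags it along; with 40 mm past the tray's edge it can be gripped across its width. May be absent (None): 2 or 3 present.
- card_3: Temperature-logger card, stiff pale grey plastic, 110 (x) x 54 (y) x 2.4 mm, 24 to 42 g, dark display on its face. Origin: centre of its underside, z out of the face; starts face up, lengthwise in a lane, no room for fingers beside it. A fingertip pressing 5 to 20 N drags it along; with 40 mm past the tray's edge it can be gripped across its width. May be absent (None): 2 or 3 present.
- stand: Copy stand, fixed: grey base plate 12 mm thick, three black raised card rests side by side, a column with a camera behind them (beyond x = +150 mm, up to 0.35 m high), the camera release at its left. Origin: underside, below the middle rest; x points to the column. Rests: 130 (x) x 34 (y) mm, 30 mm above the plate, a 4 mm lip at each end, 122 mm between lips; a card overhangs 10 mm each side.
- rest_1 (a point): Centre of the top face of the rest at y = +90 mm of the stand, 42 mm above the bench; axes as the stand's. A card lies lengthwise (along x, either end first, within 0.12 rad) flat on it, its centre within 10 mm. Any card, any rest.
- rest_2 (a point): Centre of the top face of the rest at y = 0 mm of the stand, 42 mm above the bench; axes as the stand's. A card lies lengthwise (along x, either end first, within 0.12 rad) flat on it, its centre within 10 mm. Any card, any rest.
- rest_3 (a point): Centre of the top face of the rest at y = -90 mm of the stand, 42 mm above the bench; axes as the stand's. A card lies lengthwise (along x, either end first, within 0.12 rad) flat on it, its centre within 10 mm. Any card, any rest.
- release_top (a point): Centre of the top of the grey camera-release button, 34 mm across, on the left of the stand (at x = -20, y = +170 mm of the stand), 56 mm above the bench when up; moves down with the button. Push straight down.
- release_half (a joint): First stage of the release, m: 0 up, 0.006 at the half-way stop. Needs 1.2 N to start, 3 N at the stop. It counts as half-pressed above 0.0042 with the second stage below 0.0018.
- release_full (a joint): Second stage of the release, m: 0 until pressed harder, 0.006 fully down (12 mm in all). Needs 8 N to start and 11 N to bottom; counts as fully down above 0.0042. Both stages spring up when let go.
- file_tray: White plastic document tray, loose on the bench: open box 180 (x) x 126 (y) x 30 mm high outside, walls and floor 4 mm, 360 to 590 g, empty at first. Origin: centre of its underside. All cards go in it flat, long side along its x, one on another if you like. It may get knocked aside.
- sanitiser: Bystander: white sanitiser bottle, 60 mm across, 170 mm high, standing behind the tray. Origin: centre of its underside. Leave it alone.
- marker: Bystander: marker pen, 130 mm long, 16 mm thick, lying across the rear half of the carton stack. Leave it alone.
- vial_rack: Bystander: white block 75 x 130 mm with purple-capped vials, 45 mm high, on the bench in front of the carton stack. Origin: centre of its underside. Leave it alone.
- tape: Bystander: roll of tape, 70 mm across, 20 mm high, lying on the rear left of the carton stack. Origin: centre of its underside. Leave it alone.
- diluent: Bystander: small capped glass jar, 38 mm across, 70 mm high, behind the stand's release. Origin: centre of its underside. Leave it alone.

How it is judged:
By the outcome, as a careful person would: the job done as asked, in the order asked, and still so for the second after the job is handed in, with the robot touching nothing.
Of card_1, card_2, card_3 only 2 to 3 are there at a start; the rules pass over those that are not, and their reading is None.
At some moment in a run one of file_tray may be knocked a few centimetres aside while the robot is not near it.
It also fails if it takes over 210 s, if anything falls off the work surface, if the arm or the gripper's body presses on something with over 40 N, if the wrist force passes 120 N, or if a joint passes its speed limit or range.

## Robot

A 6-joint arm with a two-finger parallel gripper is mounted at the origin on the work surface. World frame = base frame: x ahead of the robot, y to its left, z up, the work surface at z = 0. Lengths are in m, angles in rad, forces in N, time in s.
With the tool pointing down it reaches from about 0.35 to 0.8 m from the base axis. Payload 7.3 kg.
Tool frame: the origin (TCP) lies midway between the tips of the shut fingers; the grasp point (between the pads) lies 19 mm behind it; z points along the fingers, y is the line along which they close (so a half turn about z gives the same grasp; the last joint's range is limited). The gripper opens to 85 mm and grips with 20 to 120 N. Pads are 22 mm wide; open, the fingers measure 114 mm over their backs; the gripper's body (76 mm by 85 mm) begins 54 mm behind the grasp point. The pads swing forward as they close: fully open they stand 13 mm farther back than shut.
Start: joints at [-1.286, 0.342, 1.524, -0, 1.275, -0.146], TCP at [0.219, -0.477, 0.231] pointing down, gripper open.
Joint ranges: [-2.53, 2.53], [-0.77, 2.02], [0.04, 2.7], [-1, 4.14], [0.28, 2.66], [-3.11, 3.11]. Speed limits (rad/s): [2.57, 2.57, 3.14, 3.14, 3.14, 3.14].

## Interface

Orientations are given as a unit quaternion [x, y, z, w].
In Python, from workcell import r, eyes gives the robot as it stands (r), with the cameras (eyes). Calls block until the motion is done:
- r.reach(position, orientation): joint-space move of the TCP to a pose.
- r.move_straight(position, orientation=None, speed=0.15, max_force=None): straight line of the TCP; orientation=None keeps the orientation; speed is the mean speed in m/s. With max_force (N) it stops when the force on the tool has changed by that much, and returns True; else False.
- r.movej(angles): joint-space move.
- r.command_gripper(opening, force=None): finger opening in m; force is the grip in N (None keeps the last); returns when the fingers have stopped.
- r.hold(seconds).
- r.solve_ik(position, orientation): joint angles nearest the present ones, or None.
- r.read_state(): the state.
- eyes.get_image(name): name is "side" or "top"; returns the picture (480x640x3 uint8, red, green, blue); there is no depth.
- eyes.camera_model(name): a dict with "K" (3x3 intrinsics, pixels), "k1" (the pictures are not rectified: a ray, as slopes to the right and down, at radius r is drawn at 1 + k1 r^2 times it, then the intrinsics apply), "R" (3x3) and "t" (3): a world point X has camera coordinates R X + t. Camera axes: x right, y down, z forward; pixel columns grow to the right and rows downward; lengths in m; the calibration is good to about 2 mm. A picture is of the moment at which its call begins. camera_model takes no time and is no camera call.
A pose or a line that the arm cannot do raises r.PlanningError and nothing moves.
- r.finish_job(): hands the job in; it is judged then, once.
The state is a dict: "time_s": time; "joint_positions": joint angles; "dq": joint speeds; "tau": joint torques, N m; "eef_pos": TCP position; "eef_rot": TCP orientation; "contact_force": force on the tool from outside, world axes, zero at the start; "torque": the same for the moment, N m; "grip_width": finger opening in m; "grip_force": force on a finger pad.
Only numpy, scipy, OpenCV 4.12 (cv2) and the standard library are available. Lean on these libraries where they do the work, as an engineer would, in place of code of your own. Each camera call takes 0.05 s, during which the arm holds its last target. There are 200 camera calls.

## Working session

There is one attempt and no reset: what is moved stays moved. The work goes in short steps, each a Python script; the robot and the scene stay as the last script left them, time stands still between calls to the robot, and variables do not carry over. Pictures are saved under pics/ and viewed, at most 14 in all, crops included, and the job is handed in when it is done.

```bash
ls; mkdir -p pics
python3 - <<'E'
from workcell import r, eyes
import cv2
for n in("side","top"):
    cv2.imwrite(f"pics/{n}0.png",eyes.get_image(n)[:,:,::-1]); print(n,eyes.camera_model(n))
s=r.read_state(); print(s["eef_rot"],s["time_s"],s["grip_width"])
E
```

```text
pics
workcell.py
side {'K': array([[578.05633535,   0.        , 322.40133595],
       [  0.        , 578.05633535, 242.5545689 ],
       [  0.        ,   0.        ,   1.        ]]), 'k1': 0.05586606051065015, 'R': array([[-0.96073471, -0.27714887, -0.01331654],
       [-0.17620988,  0.64649611, -0.74228893],
       [ 0.21433363, -0.71079623, -0.66994762]]), 't': array([0.54739882, 0.15850946, 1.35743209])}
top {'K': array([[554.90855476,   0.        , 315.20608992],
       [  0.        , 554.90855476, 243.06505832],
       [  0.        ,   0.        ,   1.        ]]), 'k1': -0.14023637794416302, 'R': array([[ 6.67028610e-02, -9.97772776e-01, -4.64602060e-04],
       [-9.77143111e-01, -6.52295200e-02, -2.02327584e-01],
       [ 2.01846649e-01,  1.39498114e-02, -9.79317790e-01]]), 't': array([-0.03957899,  0.57180949,  1.24025289])}
[ 9.76898730e-01  2.13701704e-01 -4.19121865e-05 -6.71549641e-04] 0.1 0.08560198261729847
```

View pics/top0.png

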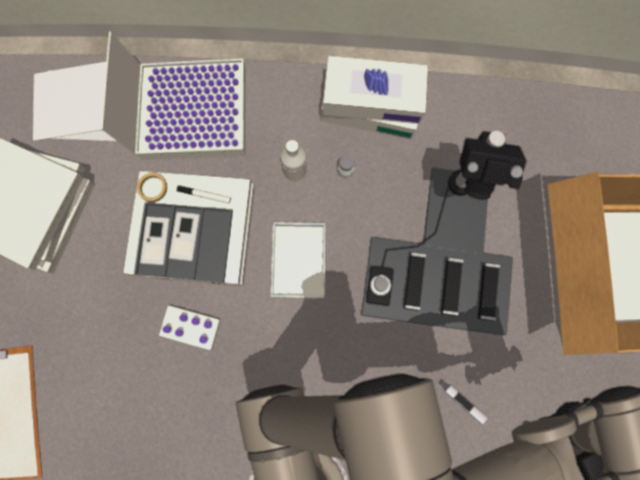

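View pics/side0.png

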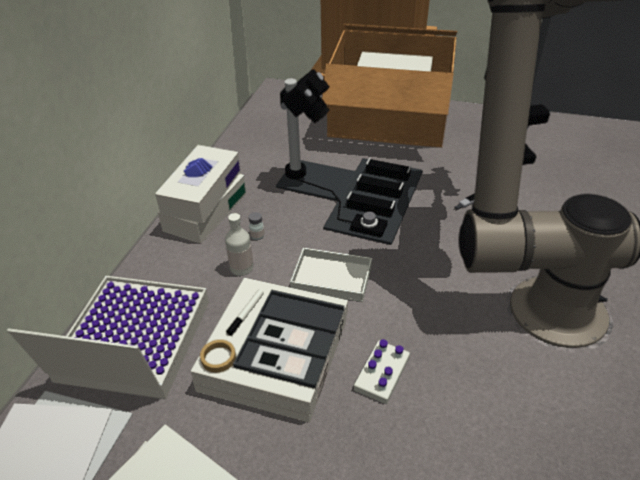

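The top view shows two cards, in the left lane (~155,240) and the middle lane (~184,236), and the right lane empty. The document tray is at ~(299,260), the stand rests are at ~(416,280), (453,286), (489,291), and the release is at ~(380,285). Next I'll enlarge crops to read exact pixels.

Run:
```python
import cv2
im=cv2.imread("pics/top0.png")
cv2.imwrite("pics/c1.png",cv2.resize(im[165:315,115:335],None,fx=3.6,fy=3.6,interpolation=cv2.INTER_CUBIC))
cv2.imwrite("pics/c2.png",cv2.resize(im[225:345,355:525],None,fx=4.5,fy=4.5,interpolation=cv2.INTER_CUBIC))
```

```text
(no output)
```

View pics/c1.png

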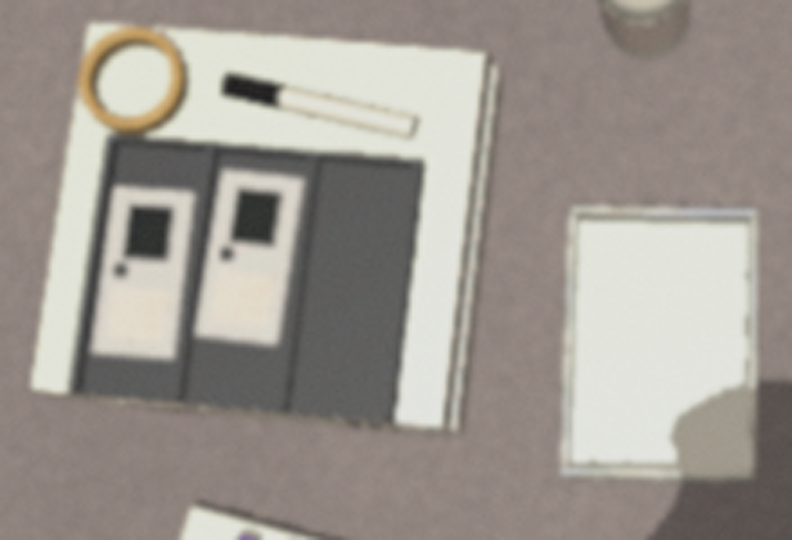

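View pics/c2.png

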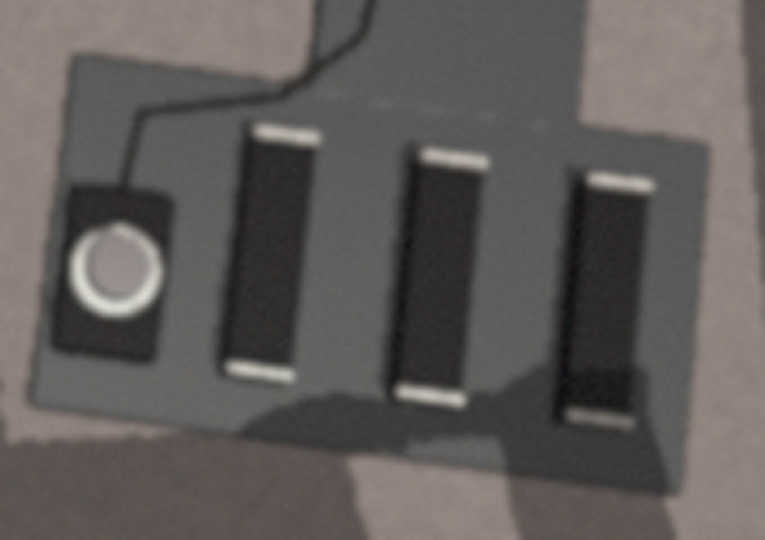

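```bash
cat > h.py <<'E'
import numpy as np, cv2
from scipy.optimize import least_squares
from workcell import r, eyes
def proj(X,n="top"):
    m=eyes.camera_model(n); c=np.atleast_2d(X)@m["R"].T+m["t"]; s=c[:,:2]/c[:,2:]
    s=s*(1+m["k1"]*(s**2).sum(1,keepdims=True)); return s*m["K"][0,0]+m["K"][:2,2]
def back(px,z,n="top"):
    m=eyes.camera_model(n)
    u=cv2.undistortPoints(np.array(px,float).reshape(-1,1,2),m["K"],np.array([m["k1"],0,0,0.]))[:,0]
    d=np.c_[u,np.ones(len(u))]@m["R"]; o=-m["R"].T@m["t"]
    return o+d*((z-o[2])/d[:,2])[:,None]
def world(p,L):  # p=x,y,yaw
    L=np.atleast_2d(L).astype(float); c,s=np.cos(p[2]),np.sin(p[2])
    return np.c_[p[0]+c*L[:,0]-s*L[:,1],p[1]+s*L[:,0]+c*L[:,1],L[:,2]]
def fit(L,px,p0=(0.5,0,0),n="top"):
    px=np.array(px,float)
    q=least_squares(lambda p:(proj(world(p,L),n)-px).ravel(),p0,x_scale=[.1,.1,.1])
    return q.x,np.abs(q.fun).max()
def crop(px,off,f): return (np.array(px,float)+.5)/f-.5+np.array(off)
def rect(a,b,z): return [(a/2,b/2,z),(a/2,-b/2,z),(-a/2,-b/2,z),(-a/2,b/2,z)]  # TL TR BR BL in top view
def quat(yaw):   # tool down, tool y axis along world direction yaw+90deg ; tool x along yaw
    from scipy.spatial.transform import Rotation as R
    return (R.from_euler("z",yaw)*R.from_quat([1,0,0,0])).as_quat()
E
python3 - <<'E'
from h import *
np.set_printoptions(precision=4,suppress=True)
o1=lambda p:crop(p,(115,165),3.6)
o2=lambda p:crop(p,(355,225),4.5)
A=rect(.25,.27,.08)
print("carton",fit([A[0],A[1],A[3],A[2]],o1([(88,24),(487,52),(32,388),(445,427)])))
for n,p in(("L",[(110,186),(196,190),(175,359),(90,356)]),("M",[(221,170),(306,176),(281,346),(195,338)])):
    print(n,fit(rect(.11,.054,.0864),o1(p)))
print("tray",fit(rect(.18,.126,.03),o1([(571,208),(757,208),(754,477),(562,474)])))
L=[(s*.063,y,.046) for y in(.09,0,-.09) for s in(1,-1)]
print("stand",fit(L,o2([(286,135),(260,372),(453,159),(430,396),(620,183),(600,417)])))
print("btn",back(o2([(118,264)]),.056),back(o2([(116,270)]),.05))
print("trayfront",back(o1([(73,393),(395,424),(110,140),(424,160)]),.084))
s,_=fit(L,o2([(286,135),(260,372),(453,159),(430,396),(620,183),(600,417)])); print(world(s,[(-.02,.17,.056)]))
print("rack",back([(177,307),(220,319),(211,349),(160,333)],.02))
E
```

```text
carton (array([ 0.5908,  0.2998, -0.0168]), np.float64(0.7465970784023739))
L (array([0.5493, 0.3712, 0.0092]), np.float64(0.8725652208711097))
M (array([ 0.5639,  0.3016, -0.0305]), np.float64(0.6529687380098608))
tray (array([0.5375, 0.0367, 0.0532]), np.float64(0.4100132285348934))
stand (array([ 0.4946, -0.3308, -0.0756]), np.float64(0.3807477414689515))
btn [[ 0.4889 -0.1594  0.056 ]] [[ 0.4866 -0.1591  0.05  ]]
trayfront [[0.4681 0.4078 0.084 ]
 [0.4631 0.198  0.084 ]
 [0.6363 0.4053 0.084 ]
 [0.6358 0.1963 0.084 ]]
[[ 0.4875 -0.1597  0.056 ]]
rack [[0.4041 0.3171 0.02  ]
 [0.3835 0.2112 0.02  ]
 [0.312  0.2259 0.02  ]
 [0.3396 0.3514 0.02  ]]
```

```bash
cat >> h.py <<'E'
EX,EY,LY=.4662,.300,-.022      # tray edge mid, lane yaw
def drag(lane,cx,over=.045,F=10):
    u=np.array([np.cos(LY),np.sin(LY)]); v=np.array([-u[1],u[0]])
    e=np.array([EX,EY])+lane*v                      # edge point of that lane
    d=(cx-EX)-(.055-over)                           # travel needed
    s=e+u*(cx-EX+.03); g=s-u*d; q=quat(LY)
    r.command_gripper(0,40)
    r.reach([*s,.16],q); r.move_straight([*s,.11],speed=.15)
    hit=r.move_straight([*s,.075],speed=.02,max_force=F)
    z=r.read_state()["eef_pos"][2]; print("hit",hit,z,r.read_state()["contact_force"])
    r.move_straight([*(s+g)/2,z],speed=.05); print(r.read_state()["contact_force"])
    z2=r.read_state()["eef_pos"][2]
    r.move_straight([*g,z],speed=.05); print(r.read_state()["contact_force"],z2)
    r.move_straight([*g,.16],speed=.2)
E
python3 - <<'E'
from h import *
r.reach([.45,.0,.3],quat(0)); drag(.068,.5493)
r.reach([.42,.1,.3],quat(0))
im=eyes.get_image("top")[:,:,::-1]; cv2.imwrite("pics/t1.png",cv2.resize(im[165:315,115:335],None,fx=3.6,fy=3.6,interpolation=cv2.INTER_CUBIC)); print(r.read_state()["time_s"])
E
```

```text
hit True 0.08649642267966447 [0.39105952 0.91184663 4.27915857]
[-1.27083042 -0.35329378  6.16519632]
[-2.02959087 -0.2686249   6.09711565] 0.0865073226571972
9.475
```

View pics/t1.png

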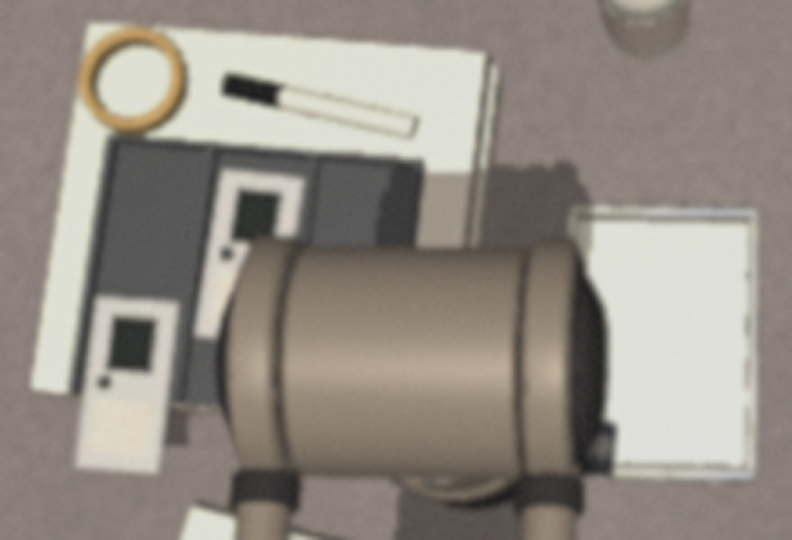

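```bash
cat >> h.py <<'E'
OFF=.033
S=np.array([.4946,-.3308,-.0756])
st=lambda: (lambda s:(np.round(s["eef_pos"],4),np.round(s["contact_force"],2),round(s["grip_width"],4),round(s["grip_force"],1),round(s["time_s"],1)))(r.read_state())
def pick(c,zc,lift=.25,op=.085):
    t=world(c,[(-OFF,0,0)])[0,:2]; q=quat(c[2])
    r.command_gripper(op); r.reach([*t,zc+.09],q); r.move_straight([*t,zc-.022],speed=.1)
    print("pre",st()); r.command_gripper(.03,50); print("grip",st())
    r.move_straight([*t,lift],speed=.15); print("up",st())
def place(p,zrest,op,via=.3,zup=.2):
    t=world(p,[(-OFF,0,0)])[0,:2]; q=quat(p[2])
    r.reach([*t,zup],q); r.move_straight([*t,zrest+.01-.022],speed=.12)
    hit=r.move_straight([*t,zrest-.003-.022],speed=.015,max_force=1.5); print("down",hit,st())
    r.command_gripper(op); r.move_straight([*t,zup],speed=.15)
def rest(y): p=world(S,[(0,y,0)])[0]; return np.array([p[0],p[1],S[2]])
E
python3 - <<'E'
from h import *
c,e=fit(rect(.11,.054,.0864),crop([(97,296),(181,300),(158,472),(76,468)],(115,165),3.6)); print(c,e)
c[2]=np.clip(c[2],-.06,.04)
pick(c,.0852)
cv2.imwrite("pics/s1.png",eyes.get_image("side")[:,:,::-1])
E
```

```text
[ 0.47653287  0.37188626 -0.00072804] 0.5998920325574204
pre (array([0.4439, 0.3722, 0.0639]), array([-0.79,  0.26, -0.08]), 0.0853, 0.0, 12.7)
grip (array([0.4437, 0.3721, 0.0637]), array([-1.7 ,  0.3 ,  3.46]), 0.0521, 51.4, 13.1)
up (array([0.4432, 0.3717, 0.249 ]), array([ 0.15, -0.43, -0.3 ]), 0.0525, 52.1, 14.5)
```

View pics/s1.png

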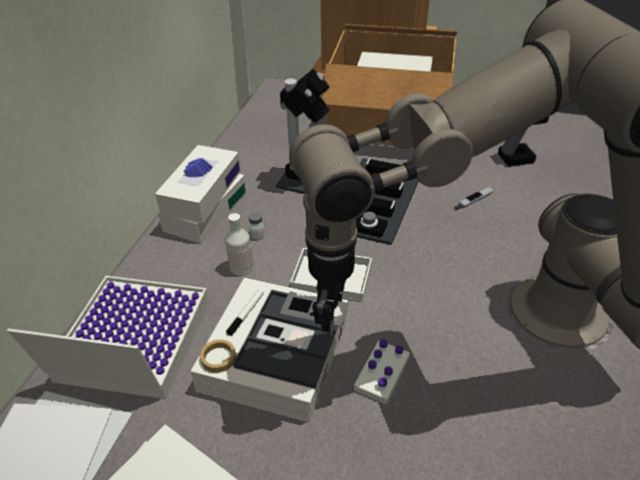

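The card is held level over the front of the tray, at about (310,310) in the side view. Before placing it, I'll check where the camera head hangs.

Run:
```python
from h import *
print(back([(465,190),(520,190),(497,140)],.28).round(3))
r.reach([.40,.0,.27],quat(0)); p=rest(-.09); p0=p.copy()
place(p,.042,.070); r.reach([.40,-.02,.27],quat(0))
im=eyes.get_image("top")[:,:,::-1]; cv2.imwrite("pics/t2f.png",im)
cv2.imwrite("pics/t2.png",cv2.resize(im[225:345,355:525],None,fx=4.5,fy=4.5,interpolation=cv2.INTER_CUBIC)); print(st())
```

```text
[[ 0.655 -0.296  0.28 ]
 [ 0.664 -0.409  0.28 ]
 [ 0.768 -0.363  0.28 ]]
down True (array([ 0.4549, -0.4181,  0.0223]), array([-0.05,  0.76,  4.04]), 0.0521, 52.4, 19.6)
(array([ 0.4005, -0.0208,  0.2698]), array([ 0.73, -0.25, -0.51]), 0.0702, 0.0, 22.9)
```

View pics/t2.png

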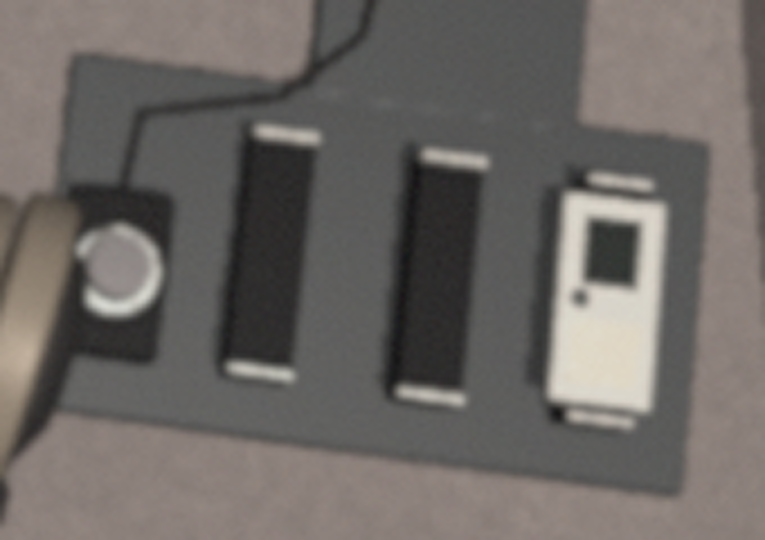

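The first card lies on rest 3 between its lips, with corners at about (560,188) and (650,413) in the crop. Now the middle card.

Run:
```python
from h import *
print(fit(rect(.11,.054,.0444),crop([(560,188),(667,200),(650,413),(547,400)],(355,225),4.5)),rest(-.09))
drag(0,.5639)
r.reach([.40,-.02,.3],quat(0))
im=eyes.get_image("top")[:,:,::-1]; cv2.imwrite("pics/t3.png",cv2.resize(im[165:315,115:335],None,fx=3.6,fy=3.6,interpolation=cv2.INTER_CUBIC)); print(st())
```

```text
(array([ 0.48775434, -0.41895234, -0.0598753 ]), np.float64(0.9507891920821407)) [ 0.48780248 -0.42054293 -0.0756    ]
hit True 0.08650960582954192 [0.65300066 0.02023513 4.74336899]
[-1.04640468 -0.02253766  6.47857555]
[-1.45899154 -0.40429184  6.12119828] 0.08650268115346807
(array([ 0.4003, -0.0195,  0.2994]), array([ 0.33,  0.04, -0.65]), 0.0001, 0.0, 30.6)
```

View pics/t3.png

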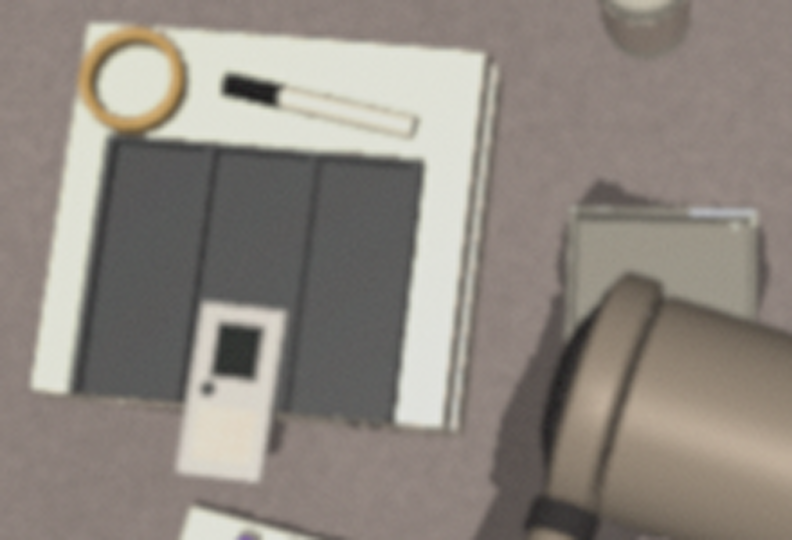

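The middle card now overhangs the front edge, with corners at about (203,299), (287,307), (260,482) and (177,472) in the crop.

Run:
```python
from h import *
c,e=fit(rect(.11,.054,.0864),crop([(203,299),(287,307),(260,482),(177,472)],(115,165),3.6)); print(c,e)
pick(c,.0852); r.reach([.40,.0,.27],quat(0)); place(rest(0),.042,.068)
r.command_gripper(0); r.reach([.38,.05,.27],quat(0))
im=eyes.get_image("top")[:,:,::-1]
cv2.imwrite("pics/t4.png",cv2.resize(im[205:345,265:525],None,fx=3,fy=3,interpolation=cv2.INTER_CUBIC)); print(st())
```

```text
[ 0.47745983  0.30412589 -0.03966789] 0.6281701609606785
pre (array([0.4449, 0.3056, 0.0638]), array([-0.28, -0.37, -0.03]), 0.0852, 0.0, 34.0)
grip (array([0.4447, 0.3056, 0.0637]), array([-0.95,  0.11,  5.24]), 0.0521, 51.4, 34.4)
up (array([0.4441, 0.3052, 0.2491]), array([-0.83, -0.25, -1.05]), 0.0521, 52.1, 35.8)
down True (array([ 0.4617, -0.3283,  0.0222]), array([0.31, 0.83, 3.23]), 0.0522, 52.4, 40.4)
(array([0.3805, 0.0493, 0.2698]), array([0.12, 0.35, 0.36]), -0.0, 0.0, 44.2)
```

View pics/t4.png

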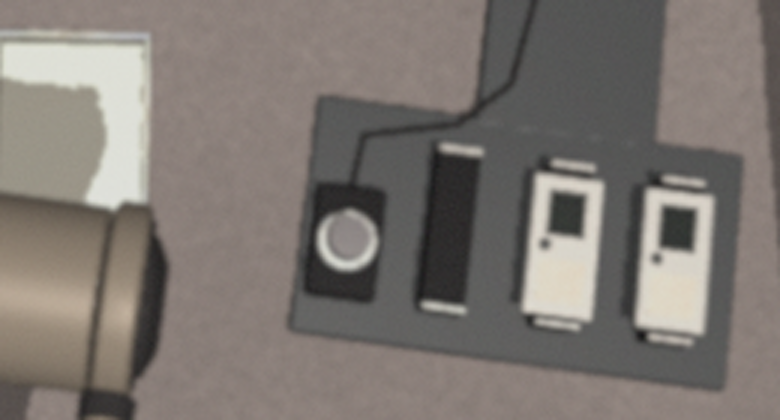

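Both cards sit squarely on rests 2 and 3, between their lips. Now the release.

```bash
cat > btn.py <<'E'
from h import *
q=quat(S[2]); b=np.array([.4882,-.1596])
def fz():
    return np.mean([(r.hold(.02),r.read_state()["contact_force"][2])[1] for _ in range(3)])
r.reach([.42,-.10,.25],q); r.reach([*b,.15],q); r.move_straight([*b,.062],speed=.08); r.hold(.3); f0=fz()
z=.062; log=[]
while z>.047:
    z-=.001; r.move_straight([*b,z],speed=.02); f=fz()-f0; log.append((round(z,4),round(float(r.read_state()["eef_pos"][2]),4),round(f,2)))
    if f>3.9 or z<.0496: break
t=r.read_state()["time_s"]; print(log); r.hold(.8); f=fz()-f0; print(f,t)
if f>2 and f<7.5:
    hit=r.move_straight([*b,.0425],speed=.03,max_force=25); r.hold(.3); print("full",hit,fz()-f0,st())
r.move_straight([*b,.15],speed=.1); print(st())
E
python3 btn.py
```

```text
[(0.061, 0.0609, np.float64(0.08)), (0.06, 0.0599, np.float64(-0.21)), (0.059, 0.059, np.float64(0.32)), (0.058, 0.058, np.float64(0.63)), (0.057, 0.057, np.float64(-0.1)), (0.056, 0.0561, np.float64(1.0)), (0.055, 0.055, np.float64(1.21)), (0.054, 0.054, np.float64(1.64)), (0.053, 0.053, np.float64(2.05)), (0.052, 0.052, np.float64(2.25)), (0.051, 0.051, np.float64(2.64)), (0.05, 0.0501, np.float64(4.12))]
4.220402751884922 50.6583
full True 10.998304505376964 (array([ 0.4884, -0.1597,  0.0439]), array([-2.65,  1.31, 10.17]), 0.0, 5.3, 52.2)
(array([ 0.4877, -0.1594,  0.1492]), array([-0.27, -0.35, -0.28]), -0.0, 0.0, 53.4)
```

The release was held at the half-way stop for about 1 s (4.2 N, z 50 mm), then pressed fully (z 43.9 mm, 11 N). I'll check the scene again before filing the cards.

Run:
```python
from h import *
r.reach([.40,-.05,.3],quat(0)); r.reach([.28,.3,.3],quat(0))
im=eyes.get_image("top")[:,:,::-1]
cv2.imwrite("pics/t5.png",cv2.resize(im[205:345,265:525],None,fx=3,fy=3,interpolation=cv2.INTER_CUBIC)); print(st())
```

```text
(array([0.2808, 0.2994, 0.2997]), array([ 0.55, -0.8 ,  0.46]), -0.0001, 0.0, 55.7)
```

View pics/t5.png

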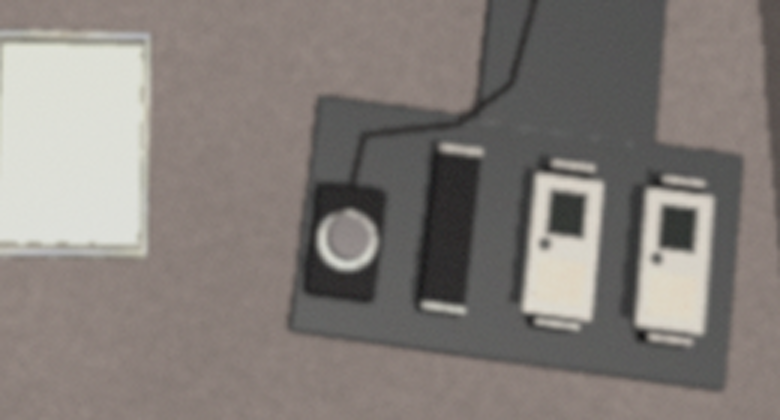

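Comparing with the earlier pictures, the document tray has been knocked about 2 cm to the left: its right rim is now at pixel ~315, against 325 before. I'll lift a card first, then measure the tray again.

```bash
cat >> h.py <<'E'
def pickr(y):
    p=rest(y); q=quat(p[2]); r.command_gripper(.072); r.reach([p[0],p[1],.2],q)
    r.move_straight([p[0],p[1],.0432-.011],speed=.1); r.command_gripper(.03,50); print("grip",st())
    r.move_straight([p[0],p[1],.2],speed=.12); print("up",st())
def drop(p,z):
    q=quat(p[2]); r.reach([p[0],p[1],.15],q); r.move_straight([p[0],p[1],.04],speed=.12)
    print(r.move_straight([p[0],p[1],z],speed=.02,max_force=3),st())
    r.command_gripper(.064); r.hold(.3); r.move_straight([p[0],p[1],.2],speed=.12)
E
python3 - <<'E'
from h import *
r.reach([.40,-.05,.3],quat(0)); pickr(0)
im=eyes.get_image("top")[:,:,::-1]
cv2.imwrite("pics/t6.png",cv2.resize(im[205:325,245:405],None,fx=5,fy=5,interpolation=cv2.INTER_CUBIC))
E
```

```text
grip (array([ 0.495 , -0.3311,  0.0331]), array([-1.81, -0.36,  6.35]), 0.0512, 51.2, 61.1)
up (array([ 0.4943, -0.3305,  0.1992]), array([ 0.78, -0.69, -0.88]), 0.0515, 52.1, 62.6)
```

View pics/t6.png

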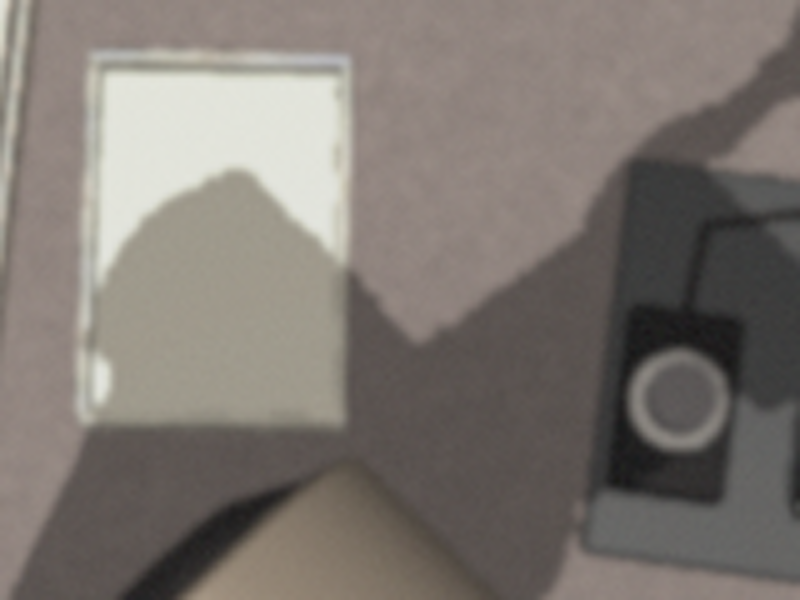

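The tray rim corners in the crop are (90,55), (350,57), (347,425) and (80,423). The release button is up.

Run:
```python
from h import *
p,e=fit(rect(.18,.126,.03),crop([(90,55),(350,57),(347,425),(80,423)],(245,205),5)); print(p,e); np.save("tray.npy",p)
drop(p,.003)
r.reach([.40,-.05,.25],quat(0)); pickr(-.09)
im=eyes.get_image("top")[:,:,::-1]
cv2.imwrite("pics/t7.png",cv2.resize(im[205:325,245:405],None,fx=5,fy=5,interpolation=cv2.INTER_CUBIC))
```

```text
[0.55272819 0.06252655 0.05917542] 0.27320764033046885
False (array([0.5528, 0.0625, 0.0031]), array([-0.16,  0.33,  0.18]), 0.0519, 52.1, 67.2)
grip (array([ 0.4882, -0.4209,  0.0332]), array([-0.53,  0.86,  6.15]), 0.0516, 51.3, 74.2)
up (array([ 0.4875, -0.4203,  0.1991]), array([0.39, 0.34, 0.24]), 0.0517, 52.0, 75.8)
```

View pics/t7.png

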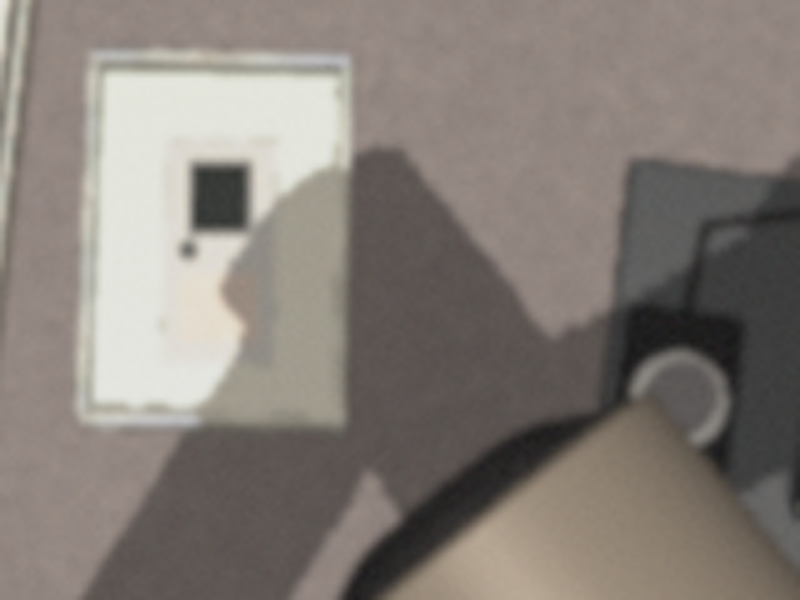

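The first card lies flat, face up and central in the tray (~(220,250)), and the tray has not moved. The second goes on top of it.

Run:
```python
from h import *
p=np.load("tray.npy"); drop(p,.007)
r.reach([.40,-.05,.25],quat(0)); r.reach([.3,-.35,.3],quat(0))
cv2.imwrite("pics/a.png",eyes.get_image("side")[:,:,::-1])
im=eyes.get_image("top")[:,:,::-1]
a=cv2.resize(im[165:325,115:405],None,fx=2.6,fy=2.6,interpolation=cv2.INTER_CUBIC)
b=cv2.imread("pics/a.png")[200:400,190:410]; b=cv2.resize(b,(180,164))
cv2.imwrite("pics/t8.png",np.vstack([a,np.hstack([b,np.zeros((164,a.shape[1]-180,3),np.uint8)])])); print(st())
```

```text
False (array([0.5528, 0.0625, 0.0071]), array([ 0.62,  0.57, -0.55]), 0.0516, 52.1, 80.5)
(array([ 0.3009, -0.349 ,  0.2998]), array([-0.52, -0.98, -0.43]), 0.0638, 0.0, 85.0)
```

View pics/t8.png

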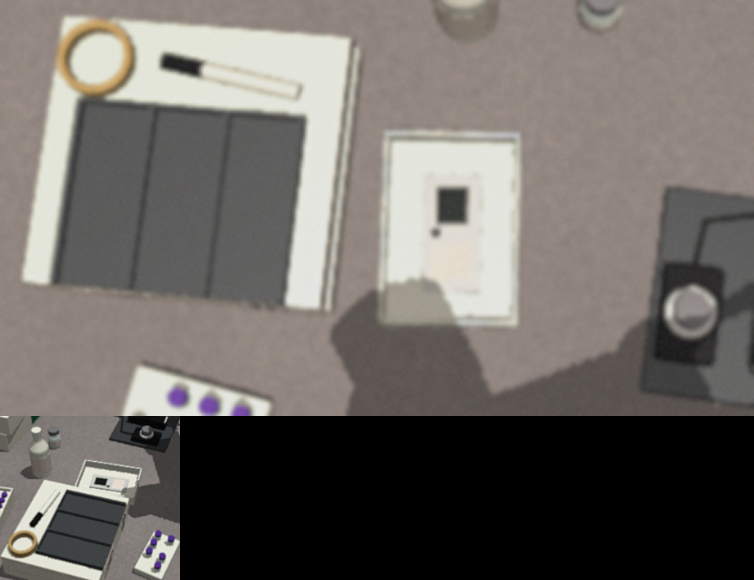

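Both cards lie stacked, flat and face up, in the document tray (~(452,235)). The lanes are empty and the other things look unmoved, so I'm handing in.

```bash
python3 -c "
from workcell import r, eyes
print(r.finish_job())"
```

```text
the job is handed in; nothing more can be done
None
```

The job is handed in: the delivery had two cards, and both were on rests when I half-pressed the release for about a second and then pressed it fully; both now lie flat and face up in the document tray.

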